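# Ready the mouth scanner: tilt up its display, present its wand

### The job

Get the mouth scanner ready on the dental worktop. First tilt the console's flat display up to 45 degrees by its orange tab and let go of it; then draw the scanner wand out of its holder, turn it level with its dark window facing straight down, and finish while holding it still in the gripper, all of it at least 20 cm above the worktop and touching nothing else. The display must stay at 45 degrees, and the blue cup and the glass jar must stay where they stand.

Things in the scene. Friction and masses are not known exactly. Their poses are not given: they have to be found in the camera images.
- console: White scanner console, fixed, 190 x 200 mm, 70 mm high, carrying the display on top. Origin at the centre of its underside; x points from the hinge side to the tab side (away from the robot, within 0.2 rad), z up. It may stand left or right of the robot's centre line.
- display (a joint): Hinge of the display, rad: 0 = lying flat on the console, grows as the tab side is raised, stop at 1.4. 45 degrees is 0.785. Starts between 0 and 0.2. Stiff: it stays where it is left; raising it takes about 4 to 8 N at the tab.
- display_hinge (a point): Point on the hinge line (which runs along the console's y), at the near edge of the display, at mid thickness, 80 mm above the worktop. Its frame turns with the display: x from the hinge to the tab, z out of the screen face (up when flat).
- display_tab (a point): Where to pinch the orange tab sticking out of the middle of the display's far edge, 210 mm from the hinge. Tab 26 mm wide (y), 12 mm thick, 54 mm long from the edge; this point is 30 mm beyond the edge, at mid thickness, free on both sides and below. Display: 180 mm hinge to edge, 200 mm wide, 16 mm thick. Frame as display_hinge.
- holder: Blue fixed holder with a dark steel inclined socket for the wand, on a base 150 x 120 mm. Origin at the centre of its underside; the socket leans 40 degrees from vertical towards the holder's +x (away from the robot, within 0.3 rad). It stands on the other side of the centre line from the console.
- socket_floor (a point): Centre of the socket's inner floor, on the socket's axis, 55 mm above the worktop, 30 mm behind the holder's origin. The socket is 39 x 33 mm inside and 75 mm deep along the axis; frame as the holder.
- wand: White scanner wand, loose, 0.15 to 0.31 kg, 220 mm long, in the socket tip up, leaning 40 degrees away from the robot. z: rear to tip. Origin: mid-length, 35 mm outside the socket, the place to grip. Handle, rear to 40 mm past the origin: a flat-sided bar 36 (x) by 30 mm (y); grip across y, tool at right angles to the wand (tipped 40 degrees forward). Level with window down = x straight up.
- wand_tip (a point): End of the slender tip (18 x 20 mm), 110 mm from the wand's origin. Frame as the wand. The dark scanning window (14 x 20 mm) is 15 mm short of it on the wand's -x side; stowed, it is on the wand's lower side, facing down and away from the robot.
- wand_rear (a point): Middle of the rear end face, which rests on the socket's floor, 110 mm from the wand's origin. Frame as the wand.
- cup: Blue rinse cup standing near the centre line, 68 mm across, 85 mm high. Leave it alone. Origin under its centre.
- jar: Glass jar with a steel cap near the centre line, farther out, 64 mm across, 75 mm high. Leave it alone. Origin under its centre.
Things that resemble listed ones, but are neither listed nor needed, are in the scene too. Several things have the shape of the wand; the one meant has the colours described above.

How it is judged:
By the outcome, as a careful person would: the job done as asked, in the order asked, and still so for the second after the job is handed in, while the arm keeps its last pose, push and grip.
It also fails if it takes over 58 s, if anything falls off the work surface, if the arm or the gripper's body presses on something with over 40 N, if the wrist force passes 120 N, or if a joint passes its speed limit or range.

### The arm

A 6-joint arm with a two-finger parallel gripper is mounted at the origin on the work surface. World frame = base frame: x ahead of the robot, y to its left, z up, the work surface at z = 0. Lengths are in mm, angles in rad, forces in N, time in s.
With the tool pointing down it reaches from about 375 to 925 mm from the base axis. Payload 5.7 kg.
Tool frame: the origin (TCP) lies on the centre line of the jaws, within the pads' length; the fingertips stand finger_overhang ahead of it and the grasp point (between the pads) lies 11 mm behind it (finger_overhang is the distance from the TCP to the fingertips, in mm); z points along the fingers, y is the line along which they close (so a half turn about z gives the same grasp; the last joint's range is limited). The gripper opens to 85 mm and grips with 20 to 120 N. Pads are 22 mm wide; open, the fingers measure 114 mm over their backs; the gripper's body (76 mm by 85 mm) begins 54 mm behind the grasp point. The pads swing forward as they close: fully open they stand 13 mm farther back than shut.
Start: joints at [1.169, 0.359, 1.51, -0, 1.272, -0.115], TCP at [169.724, 575.463, 239.267] pointing down, gripper open.
Joint ranges: [-2.97, 2.97], [-1.01, 2.36], [0.21, 2.38], [-0.96, 4.11], [0.2, 2.71], [-2.98, 2.98]. Speed limits (rad/s): [2.39, 2.39, 3.14, 3.14, 3.14, 3.14].

### API

Orientations are given as a unit quaternion [w, x, y, z].
In Python, from station import move_to, move_linear, move_joints, set_gripper, pause, solve_ik, get_state, capture, calibration, IKError, hand_in, finger_overhang gives the robot as it stands. The module is installed in compiled form; this text tells all that it offers. Calls block until the motion is done:
- move_to(position, orientation): joint-space move of the TCP to a pose.
- move_linear(position, rate=150, attitude=None): straight line of the TCP; attitude=None keeps the orientation; rate is the mean speed in mm/s.
- move_joints(angles): joint-space move.
- set_gripper(opening): finger opening in mm; the grip force is fixed at half the most; returns when the fingers have stopped.
- pause(seconds).
- solve_ik(position, orientation): joint angles nearest the present ones, or None.
- get_state(): the state.
- capture(name): name is "side" or "top" or "wrist"; returns the picture (384x512x3 uint8, blue, green, red); there is no depth.
- calibration(name): a dict with "intrinsics" (3x3 intrinsics, pixels), "extrinsics" (4x4, takes a point from camera to world coordinates). Camera axes: x right, y down, z forward; pixel columns grow to the right and rows downward; lengths in mm; the calibration is good to about 2 mm. A picture is of the moment at which its call begins: read the wrist's pose just before it. calibration takes no time and is no camera call; for the wrist camera it gives the pose at the moment of the call.
A pose or a line that the arm cannot do raises IKError and nothing moves.
- hand_in(): hands the job in; it is judged then, once.
The state is a dict: "time": time; "joints": joint angles; "joint_velocities": joint speeds; "tau": joint torques, N m; "tcp_pos": TCP position; "orientation": TCP orientation; "wrist_force": force on the tool from outside, world axes, zero at the start; "wrist_torque": the same for the moment, N m; "finger_gap": finger opening in mm; "gripper_force": force on a finger pad.
Only numpy, scipy, OpenCV 4.12 (cv2) and the standard library are available. Lean on these libraries where they do the work, as an engineer would, in place of code of your own. Each camera call takes 0.05 s, during which the arm holds its last target. There are 200 camera calls.

## Working session

There is one attempt and no reset: what is moved stays moved. The work goes in short steps, each a Python script; the robot and the scene stay as the last script left them, time stands still between calls to the robot, and variables do not carry over. Pictures are saved under pics/ and viewed, at most 10 in all, crops included, and the job is handed in when it is done.

```bash
mkdir -p pics; ls
python3 - <<'E'
from station import *
import cv2, numpy as np
for n in("side","top","wrist"):
    c=calibration(n); im=capture(n); cv2.imwrite(f"pics/{n}0.png",im)
    print(n,np.round(c["intrinsics"],1).tolist(),np.round(c["extrinsics"],3).tolist())
a=np.hstack([cv2.imread("pics/top0.png"),cv2.imread("pics/side0.png")])
s=get_state();print(s["time"],s["orientation"],s["finger_gap"],finger_overhang() if callable(finger_overhang) else finger_overhang)
E
```

```text
pics
side [[404.0, 0.0, 256.0], [0.0, 404.0, 194.2], [0.0, 0.0, 1.0]] [[0.735, -0.504, 0.454, -132.296], [-0.678, -0.563, 0.472, -742.237], [0.018, -0.655, -0.756, 1139.439], [0.0, 0.0, 0.0, 1.0]]
top [[488.2, 0.0, 251.0], [0.0, 488.2, 188.9], [0.0, 0.0, 1.0]] [[-0.027, -0.997, 0.079, 333.762], [-1.0, 0.027, 0.002, -132.198], [-0.004, -0.079, -0.997, 1552.3], [0.0, 0.0, 0.0, 1.0]]
wrist [[313.0, 0.0, 254.0], [0.0, 313.0, 191.6], [0.0, 0.0, 1.0]] [[0.282, 0.908, 0.31, 89.992], [0.959, -0.266, -0.094, 598.519], [-0.003, 0.324, -0.946, 373.478], [0.0, 0.0, 0.0, 1.0]]
0.15 [-1.96961028e-04  1.42931076e-01  9.89732377e-01 -6.99930969e-04] 85.73511393496202 8.0
```

View pics/top0.png

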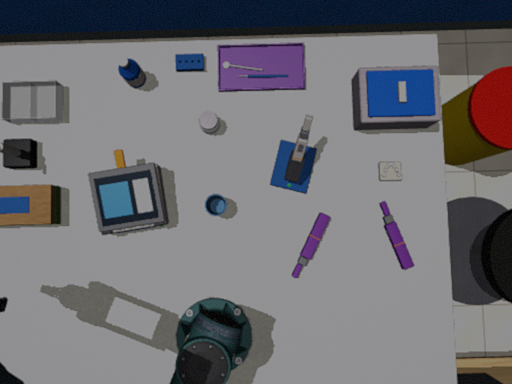

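View pics/side0.png

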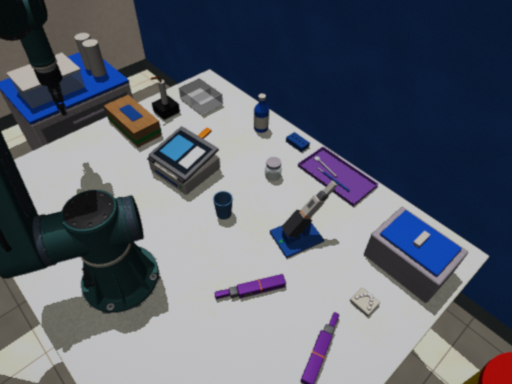

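Top view: console at (130,198) with orange tab at (120,159). The white/dark wand is in the blue holder at (293,165), tip at (308,118). Wand look-alikes: two purple ones at (311,245) and (396,236). Tab look-alike: the orange/brown box at (28,205). I choose the holder's white wand and the console's tab, and check both in one crop.

```bash
cat > h.py <<'E'
from station import *
import cv2, numpy as np
from scipy.spatial.transform import Rotation as R
def ray(n,uv,c=None):
    c=c or calibration(n); E=np.array(c["extrinsics"]); d=E[:3,:3]@np.linalg.inv(c["intrinsics"])@[uv[0],uv[1],1]
    return E[:3,3],d/np.linalg.norm(d)
def onz(n,uv,z,c=None):
    o,d=ray(n,uv,c); return o+d*(z-o[2])/d[2]
def tri(r1,r2):
    (a,d),(b,e)=r1,r2
    s=np.linalg.lstsq(np.c_[d,-e],b-a,rcond=None)[0]; p,q=a+d*s[0],b+e*s[1]
    return (p+q)/2,np.linalg.norm(p-q)
def q(Rm): return R.from_matrix(Rm).as_quat(scalar_first=True)
def blobs(im,lo,hi,amin=15):
    m=cv2.inRange(cv2.cvtColor(im,cv2.COLOR_BGR2HSV),np.array(lo),np.array(hi))
    n,l,st,ce=cv2.connectedComponentsWithStats(m)
    return m,[(ce[i].round(1).tolist(),st[i].tolist()) for i in range(1,n) if st[i,4]>=amin]
E
python3 - <<'E'
from h import *
T=cv2.imread("pics/top0.png");S=cv2.imread("pics/side0.png")
z=lambda im,x,y:cv2.resize(im[y:y+100,x:x+130],None,fx=3,fy=3,interpolation=cv2.INTER_CUBIC)
cv2.imwrite("pics/c1.png",np.vstack([np.hstack([z(T,70,140),z(T,245,105)]),np.hstack([z(S,130,115),z(S,250,165)])]))
for im in(T,S):print(blobs(im,(8,150,120),(22,255,255))[1])
E
```

```text
[([119.2, 158.6], [115, 150, 10, 18, 130])]
[([130.3, 114.6], [105, 96, 52, 37, 614]), ([204.2, 132.6], [199, 128, 12, 10, 63])]
```

View pics/c1.png

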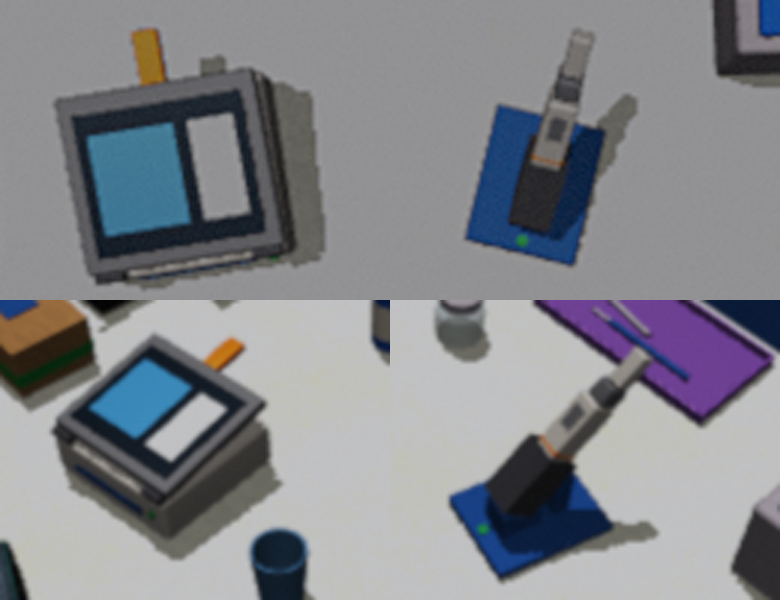

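Run:
```python
from h import *
t,e=tri(ray("top",(119.2,158.6)),ray("side",(204.2,132.6)));print("tab",t.round(1),e)
# display corners, top crop & side crop: farL, farR, nearR?, nearL
ct=[(56,100),(255,70),(98,272),(280,245)]; cs=[(153,335),(266,405),(58,430),(160,495)]
for a,b in zip(ct,cs):
    p,e=tri(ray("top",(70+a[0]/3,140+a[1]/3)),ray("side",(130+b[0]/3,115+(b[1]-300)/3)));print("disp",p.round(1),round(e,1))
p,e=tri(ray("top",(308.7,116.5)),ray("side",(335,182.5)));print("tip",p.round(1),e)
c=[onz("top",(245+(a-390)/3,105+b/3),10) for a,b in[(500,105),(605,128),(575,265),(466,240)]]
c=np.array(c);print(c.round(0).tolist(),c.mean(0).round(1));f=(c[0]+c[1]-c[2]-c[3])/2;print("hyaw",np.arctan2(f[1],f[0]),np.linalg.norm(f))
g=(c[0]+c[3]-c[1]-c[2])/2;print(np.arctan2(g[1],g[0])-np.pi/2,np.linalg.norm(g))
c=[onz("side",(250+(a-390)/3,165+(b-300)/3),10) for a,b in[(450,497),(502,580),(612,527)]];print("side",np.round(c,0).tolist())
```

```text
tab [546.9 260.  116.8] 2.3350558147235234
disp [505.3 353.2 111. ] 4.1
disp [531.6 155.2 108.1] 1.0
disp [333.8 325.1  69.4] 5.4
disp [356.4 137.9  83.5] 4.3
tip [ 636.1 -294.8  218.9] 0.46104125132518414
[[610.0, -231.0, 10.0], [582.0, -342.0, 10.0], [437.0, -305.0, 10.0], [466.0, -191.0, 10.0]] [ 523.6 -267.1   10. ]
hyaw -0.26273191573233534 149.22112928860952
-0.24956306501766767 116.04258966375518
side [[470.0, -190.0, 10.0], [435.0, -307.0, 10.0], [576.0, -342.0, 10.0]]
```

Tab at (547,260,117): height matches r·sin θ with hinge z = 80 at θ≈0.18, and the display edges are about 200 mm. Holder base measures 149×116 and the tip at z 219 agrees with 223. Next is a closer wrist look above the tab.

```bash
cat >> h.py <<'E'
YC=0.132; H=np.array([345.,232.7,80.]); 
def disp(th,yaw=YC):  # display frame axes as columns
    return R.from_euler('z',yaw).as_matrix()@R.from_euler('y',-th).as_matrix()
def tabpose(th,off=0,r=210,yaw=YC,Hh=None,tilt=0.):
    """TCP pose with grasp point on the tab, backed off along -tool z by off"""
    D=disp(th,yaw); G=disp(th+tilt,yaw); T=np.c_[-G[:,0],G[:,1],-G[:,2]]
    p=(H if Hh is None else Hh)+r*D[:,0]+T[:,2]*(11-off)
    return p,q(T)
E
python3 - <<'E'
from h import *
for th in(.18,.5,.785):
    for o in (0,100): print(th,o,np.round(solve_ik(*tabpose(th,o)) if solve_ik(*tabpose(th,o)) is not None else [0],2))
move_to(*tabpose(.18,110)); s=get_state();print(s["time"],s["tcp_pos"],s["wrist_force"])
c=calibration("wrist");im=capture("wrist");cv2.imwrite("pics/w1.png",im)
import pickle;pickle.dump(c,open("w1.pkl","wb"))
print(blobs(im,(8,150,100),(22,255,255))[1])
E
```

```text
0.18 0 [ 0.35  0.45  1.77 -0.06  0.75 -1.31]
0.18 100 [ 0.36  0.3   1.71 -0.05  0.96 -1.32]
0.5 0 [ 0.42  0.27  2.   -0.34  0.41 -1.  ]
0.5 100 [ 0.45  0.07  1.97 -0.26  0.64 -1.08]
0.785 0 [0]
0.785 100 [ 0.62 -0.07  2.2  -0.9   0.44 -0.36]
1.9083 [531.95775506 258.2220016  215.04244206] [ 0.46917864 -0.0165674  -0.32438927]
[([255.2, 190.9], [239, 160, 33, 64, 2004])]
```

View pics/w1.png

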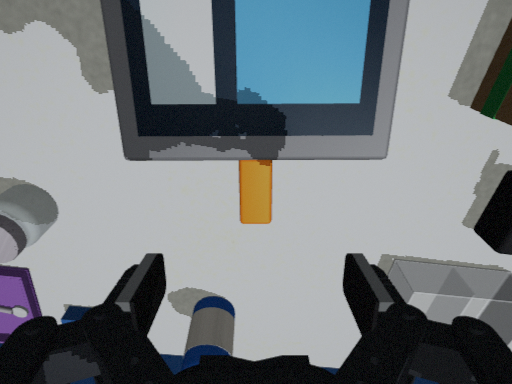

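The display's far edge is at row 160 (cols 124–388), and the orange tab spans rows 160–224 centred on col 255, so it lines up between the jaws. I get θ from the known 200 mm width, then check reach with the tool tilted less.

Run:
```python
from h import *
import pickle;c=pickle.load(open("w1.pkl","rb"))
(o,a),(_,b)=ray("wrist",(124,160),c),ray("wrist",(388.5,159.5),c)
E=np.array(c["extrinsics"]);fz=E[:3,2];a/=a@fz;b/=b@fz
D=200/np.linalg.norm(a-b);A,B=o+D*a,o+D*b;m=(A+B)/2;u=(B-A)/200
yaw=np.arctan2(-u[0],u[1]);print(D,A.round(1),B.round(1),m.round(1),"yaw",yaw)
# m = H+180x+8z
from scipy.optimize import brentq
th=brentq(lambda t:80+180*np.sin(t)+8*np.cos(t)-m[2],-.2,.5)
d=disp(th,yaw);print("th",th,"hinge",(m-180*d[:,0]-8*d[:,2]).round(1))
p=m+0;o2,r=ray("wrist",(255.5,224),c)
# tab end lies at r=234,+6
e=m+54*d[:,0]-2*d[:,2];s=(e-o2)@r;print("tab end miss",(o2+r*s-e).round(1))
for tl in(-.25,-.35,-.45,-.6):
  for th2,o in((th,60),(th,0),(.5,0),(.785,0),(.785,60),(.785,100)):
    P,Q=tabpose(th2,o,tilt=tl); s=solve_ik(P,Q); print(tl,round(th2,2),o,None if s is None else np.round(s,2))
```

```text
236.66614185939753 [534.  158.9 114.7] [507.1 357.1 114.3] [520.5 258.  114.5] yaw 0.13506442484878714
th 0.14826975797074352 hinge [345.3 234.2  80. ]
tab end miss [ 0.8 -0.4  0.5]
-0.25 0.15 60 [ 0.32  0.5   1.49  0.02  1.25 -1.39]
-0.25 0.15 0 [ 0.32  0.56  1.55  0.02  1.13 -1.4 ]
-0.25 0.5 0 [ 0.37  0.32  1.81 -0.08  0.77 -1.28]
-0.25 0.79 0 [ 0.45  0.15  2.03 -0.35  0.48 -0.98]
-0.25 0.79 60 [ 0.48  0.03  2.   -0.3   0.62 -1.02]
-0.25 0.79 100 [ 0.5  -0.05  1.98 -0.28  0.72 -1.04]
-0.35 0.15 60 [ 0.3   0.56  1.39  0.03  1.38 -1.41]
-0.35 0.15 0 [ 0.31  0.61  1.47  0.04  1.26 -1.41]
-0.35 0.5 0 [ 0.36  0.35  1.73 -0.04  0.91 -1.32]
-0.35 0.79 0 [ 0.43  0.16  1.96 -0.21  0.62 -1.13]
-0.35 0.79 60 [ 0.45  0.05  1.92 -0.19  0.76 -1.15]
-0.35 0.79 100 [ 0.46 -0.01  1.89 -0.18  0.86 -1.15]
-0.45 0.15 60 [ 0.29  0.62  1.3   0.05  1.51 -1.42]
-0.45 0.15 0 [ 0.3   0.66  1.39  0.05  1.39 -1.42]
-0.45 0.5 0 [ 0.34  0.39  1.66 -0.01  1.05 -1.36]
-0.45 0.79 0 [ 0.41  0.18  1.88 -0.13  0.76 -1.22]
-0.45 0.79 60 [ 0.42  0.09  1.84 -0.12  0.9  -1.22]
-0.45 0.79 100 [ 0.43  0.03  1.8  -0.11  0.99 -1.23]
-0.6 0.15 60 [ 0.28  0.72  1.17  0.07  1.7  -1.43]
-0.6 0.15 0 [ 0.29  0.74  1.28  0.07  1.57 -1.43]
-0.6 0.5 0 [ 0.32  0.46  1.54  0.02  1.24 -1.39]
-0.6 0.79 0 [ 0.38  0.23  1.77 -0.05  0.96 -1.3 ]
-0.6 0.79 60 [ 0.38  0.16  1.71 -0.05  1.09 -1.3 ]
-0.6 0.79 100 [ 0.39  0.11  1.67 -0.05  1.18 -1.3 ]
```

```bash
sed -i 's/^YC=.*/YC=0.135; H=np.array([345.3,234.2,80.])/' h.py
python3 - <<'E'
from h import *
def st(t):
    s=get_state();print(t,round(s["time"],2),s["tcp_pos"].round(1) if hasattr(s["tcp_pos"],"round") else s["tcp_pos"],np.round(s["wrist_force"],1),round(s["finger_gap"],1),np.round(s["gripper_force"],1))
TL=-.35;t0=.148
set_gripper(60)
move_to(*tabpose(t0,60,tilt=TL))
move_linear(tabpose(t0,0,tilt=TL)[0],rate=80);st("at")
set_gripper(10);st("grip")
for th in np.linspace(t0,.785,6)[1:]:
    P,Q=tabpose(th,0,tilt=TL);move_linear(P,rate=70,attitude=Q);st(round(th,2))
pause(.2)
for n in("side","top","wrist"):cv2.imwrite(f"pics/{n}1.png",capture(n))
s=get_state();print(s["tcp_pos"]-tabpose(.785,0,tilt=TL)[0])
E
```

```text
at 3.71 [549.4 262.  100.6] [ 0.4  0.9 -0.2] 59.4 0.0
grip 4.11 [549.5 261.6 100.6] [ 1.2 -1.5  2.3] 24.8 59.3
0.28 4.63 [544.2 260.9 126.4] [-1.1 -2.8  1.8] 25.0 60.0
0.4 5.16 [535.9 259.8 150.7] [-4.  -4.7  0.7] 25.0 60.1
0.53 5.68 [524.5 258.2 174.2] [-6.9 -5.8 -1.2] 25.4 60.2
0.66 6.21 [510.4 256.2 195.9] [-8.7 -3.5 -4.6] 24.8 60.3
0.78 6.73 [493.7 253.9 215.6] [-10.7  -2.   -7.9] 24.8 60.5
[-3.11595524 -0.89177947 -3.14713481]
```

```bash
cat > rel.py <<'E'
from h import *
import sys
TL=-.35;set_gripper(60);th=float(sys.argv[1])
move_linear(tabpose(th,100,tilt=TL)[0],rate=200);pause(.2)
c=calibration("wrist");im=capture("wrist");cv2.imwrite(sys.argv[2],im)
import pickle;pickle.dump(c,open("w2.pkl","wb"));s=get_state();print(s["time"],s["wrist_force"],s["tcp_pos"]-tabpose(th,100,tilt=TL)[0])
print(blobs(im,(8,150,100),(22,255,255))[1])
E
python3 rel.py .785 pics/w2.png
```

```text
8.4167 [-0.96660558  0.00138285  0.25933654] [-0.23693063 -0.33100129 -1.47194435]
[([254.0, 191.0], [238, 155, 33, 73, 2402])]
```

View pics/w2.png

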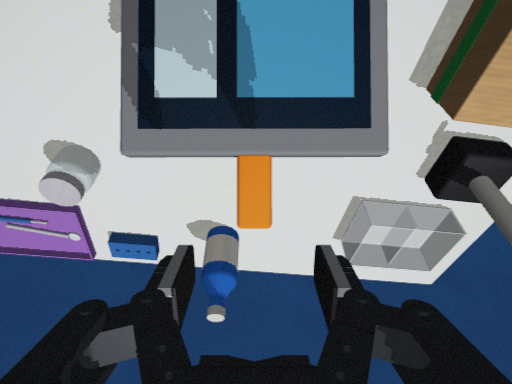

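Run:
```python
from h import *
im=cv2.imread("pics/w2.png");g=cv2.cvtColor(im,cv2.COLOR_BGR2GRAY)
print(g[142:162,180],g[142:162,330])
for r in(100,120,140,146,150,153):print(r,g[r,114:128],g[r,380:396])
```

```text
[119 121 120 119 118 119 120 121 123 128 129 136 128 116 107 188 214 216
 217 216] [120 120 121 119 120 121 119 120 124 129 133 137 127 112 102 187 214 216
 217 216]
100 [216 215 215 215 214 214 178  94 110 117 119 119 118 119] [117 116 117 120 119 118 113 114 183 215 215 215 214 215 215 214]
120 [216 216 215 216 216 203 156  95 108 117 118 119 118 120] [120 118 118 119 118 118 117 113 184 215 215 216 214 215 215 215]
140 [216 214 213 214 214 203 155  96 111 117 119 118 120 119] [118 119 120 118 119 119 116 113 166 207 215 215 215 214 214 215]
146 [215 216 216 216 215 193 132  94 111 119 120 118 119 119] [119 119 119 119 120 120 116 113 165 206 215 215 215 215 215 216]
150 [216 215 216 215 217 193 132  99 113 122 123 121 120 120] [126 123 125 124 124 124 121 118 166 205 216 216 216 216 215 215]
153 [216 216 216 217 216 216 195 145 124 132 132 135 134 133] [139 139 139 138 138 136 130 169 205 216 215 215 216 215 216 216]
```

Run:
```python
from h import *
import pickle;c=pickle.load(open("w2.pkl","rb"))
E=np.array(c["extrinsics"]);fz=E[:3,2]
for l,r,row in((119.9,388.3,153),(120.3,388.3,156)):
    (o,a),(_,b)=ray("wrist",(l,row),c),ray("wrist",(r,row),c);a/=a@fz;b/=b@fz
    D=200/np.linalg.norm(a-b);m=o+D*(a+b)/2
    d=m-H;x=d@[np.cos(YC),np.sin(YC),0];z=d[2];print(D,m.round(1),"r",np.hypot(x,z),"ang",np.arctan2(z,x)-np.arctan2(8,180))
# candidate top-down view poses: tool down, x toward robot
yaw=YC
for h in(330,380,430):
  for fx in(440,480,520):
    T=np.c_[[-np.cos(yaw),-np.sin(yaw),0],[-np.sin(yaw),np.cos(yaw),0],[0,0,-1]]
    print(h,fx,solve_ik([fx,250,h],q(T)) is not None)
```

```text
233.227669030229 [463.4 249.5 206.4] r 173.69196572098113 ang 0.7707186021017639
233.57577002878162 [465.2 249.9 207.7] r 175.8665877725504 ang 0.7680785139302256
330 440 True
330 480 True
330 520 True
380 440 True
380 480 True
380 520 True
430 440 True
430 480 True
430 520 True
```

Run:
```python
from h import *
T=np.c_[[-np.cos(YC),-np.sin(YC),0],[-np.sin(YC),np.cos(YC),0],[0,0,-1]]
move_to([440,247,390],q(T));pause(.2)
c=calibration("wrist");im=capture("wrist");cv2.imwrite("pics/w3.png",im)
import pickle;pickle.dump(c,open("w3.pkl","wb"));print(get_state()["time"])
E=np.array(c["extrinsics"]);K=np.array(c["intrinsics"])
for th in(.74,.785,.83):
    D=disp(th);P=[H+D@[x,y,8] for x in(0,180) for y in(-100,100)]
    p=[(K@(E[:3,:3].T@(v-E[:3,3]))) for v in P];print(th,[(v[:2]/v[2]).round(1).tolist() for v in p])
```

```text
9.375
0.74 [[178.5, 71.3], [331.5, 71.5], [162.0, 198.7], [347.7, 199.0]]
0.785 [[178.5, 71.1], [331.4, 71.3], [160.0, 195.3], [349.7, 195.7]]
0.83 [[178.5, 70.9], [331.4, 71.1], [157.9, 191.5], [351.8, 191.8]]
```

View pics/w3.png

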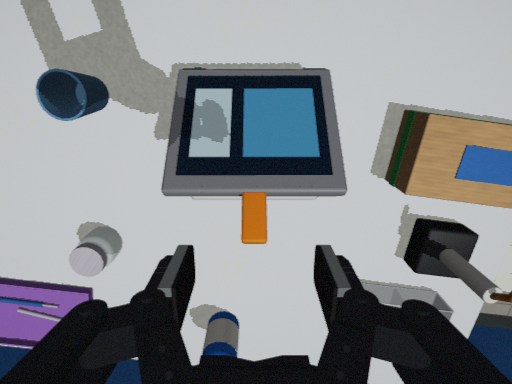

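Run:
```python
from h import *
import pickle;c=pickle.load(open("w3.pkl","rb"));E=np.array(c["extrinsics"]);K=np.array(c["intrinsics"])
g=cv2.cvtColor(cv2.imread("pics/w3.png"),cv2.COLOR_BGR2GRAY).astype(float)
print(g[62:78,250].astype(int),g[184:200,200].astype(int),g[184:200,310].astype(int))
R_=[]
for r in range(84,184,10):
    row=g[r]; xs=np.arange(512)
    rr=[x for x in range(320,365) if row[x]>165][0]; f=rr-(row[rr]-165)/(row[rr]-row[rr-1]) 
    R_.append((r,round(f,1),row[rr-2:rr+3].astype(int).tolist(),row[182-int((r-69)*.13)-10:182-int((r-69)*.13)+6].astype(int).tolist()))
for x in R_:print(x)
def proj(v):
    p=K@(E[:3,:3].T@(v-E[:3,3]));return p[:2]/p[2]
for th in(.65,.7,.74,.785,.83):
    D=disp(th);print(th,[proj(H+D@[180,y,0])[0].round(1) for y in(-100,100)],[proj(H+D@[0,y,0])[0].round(1) for y in(-100,100)],"tabend",proj(H+D@[234,0,6]).round(1),"w",(proj(H+D@[220,13,3])-proj(H+D@[220,-13,3]))[0].round(2),"edge row",proj(H+D@[180,0,8])[1].round(1),proj(H+D@[180,0,-8])[1].round(1))
print(blobs(cv2.imread("pics/w3.png"),(8,150,100),(22,255,255))[1])
```

```text
[197 144 135 137 139 143 146  77  97  99 100  99 101  84  30  23] [103 100 100 101 112 120 129 123 114 103  98  93 170 192 181 176] [103 100 103 101 112 130 143 136 114 104  97  93 157 194 185 174]
(84, np.float64(331.7), [99, 130, 179, 198, 198], [139, 140, 142, 141, 143, 123, 97, 96, 100, 99, 101, 101, 100, 102, 101, 78])
(94, np.float64(332.9), [102, 104, 169, 198, 198], [136, 136, 138, 140, 140, 123, 87, 66, 87, 99, 98, 100, 99, 99, 99, 101])
(104, np.float64(334.7), [98, 129, 178, 197, 199], [144, 144, 142, 137, 137, 111, 75, 69, 72, 70, 70, 74, 69, 71, 70, 66])
(114, np.float64(335.9), [100, 101, 169, 200, 199], [142, 144, 143, 143, 124, 85, 69, 69, 69, 71, 70, 71, 68, 71, 69, 60])
(124, np.float64(337.8), [99, 125, 177, 198, 200], [137, 136, 135, 135, 136, 114, 67, 68, 71, 71, 71, 70, 71, 69, 72, 69])
(134, np.float64(338.9), [102, 100, 170, 199, 198], [141, 139, 135, 133, 127, 97, 68, 68, 70, 71, 71, 70, 72, 70, 70, 71])
(144, np.float64(340.7), [99, 127, 178, 199, 198], [198, 199, 198, 199, 167, 89, 66, 86, 86, 90, 103, 103, 103, 102, 102, 94])
(154, np.float64(342.0), [102,
[... 375 characters left out ...]
float64(167.7), np.float64(341.8)] [np.float64(179.8), np.float64(330.1)] tabend [254.7 253.1] w 23.65 edge row 204.3 208.1
0.7 [np.float64(165.7), np.float64(343.9)] [np.float64(179.8), np.float64(330.1)] tabend [254.7 251.1] w 24.38 edge row 201.5 206.2
0.74 [np.float64(164.0), np.float64(345.7)] [np.float64(179.8), np.float64(330.1)] tabend [254.7 248.9] w 24.98 edge row 198.9 204.3
0.785 [np.float64(162.0), np.float64(347.7)] [np.float64(179.8), np.float64(330.1)] tabend [254.8 245.9] w 25.69 edge row 195.5 201.7
0.83 [np.float64(160.0), np.float64(349.7)] [np.float64(179.8), np.float64(330.1)] tabend [254.8 242.3] w 26.41 edge row 191.6 198.8
[([253.7, 217.8], [242, 192, 25, 52, 1239])]
```

θ checks out. The side-line slope of 0.146 corresponds to θ≈0.79, and the tab-end row agrees after the 2 px near-edge offset, so the display stands at 45° within about 1°. Now the wand: check reach and take a close look.

```bash
cat >> h.py <<'E'
A40=np.radians(40)
def wand(yw,lean=A40):
    d=np.array([np.cos(yw),np.sin(yw),0]);z=np.array([0,0,1.])
    w=np.sin(lean)*d+np.cos(lean)*z; t=np.cos(lean)*d-np.sin(lean)*z
    return w,t
def wpose(O,yw,off=0,up=0,sgn=-1,lean=A40):
    w,t=wand(yw,lean); X=sgn*w; T=np.c_[X,np.cross(t,X),t]
    return O+w*up+t*(11-off),q(T)
E
python3 - <<'E'
from h import *
O=np.array([563,-277.3,139.3]);yw=-.255
for sg in(-1,1):
  for o,u in((130,0),(100,0),(0,0),(0,100),(0,130)):
    s=solve_ik(*wpose(O,yw,o,u,sg));print(sg,o,u,None if s is None else np.round(s,2))
P,Q=wpose(O,yw,110,20)
move_to(P,Q);pause(.2)
c=calibration("wrist");im=capture("wrist");cv2.imwrite("pics/w4.png",im)
import pickle;pickle.dump(c,open("w4.pkl","wb"));s=get_state();print(s["time"],s["wrist_force"])
E=np.array(c["extrinsics"]);K=np.array(c["intrinsics"]);w,t=wand(yw)
for k in(-35,0,40,110):
    p=K@(E[:3,:3].T@(O+k*w-18*t-E[:3,3]));print(k,(p[:2]/p[2]).round(1))
E
```

```text
-1 130 0 [-0.99  0.17  2.35  1.75  0.55  2.41]
-1 100 0 [-0.93  0.25  2.33  1.9   0.53  2.28]
-1 0 0 [-0.8   0.48  2.23  2.27  0.54  1.99]
-1 0 100 [-0.72  0.36  2.05  1.78  0.36  2.6 ]
-1 0 130 [-0.7   0.33  1.99  1.58  0.33  2.84]
1 130 0 [-0.99  0.17  2.35  1.75  0.55 -0.73]
1 100 0 [-0.93  0.25  2.33  1.9   0.53 -0.86]
1 0 0 [-0.8   0.48  2.23  2.27  0.54 -1.15]
1 0 100 [-0.72  0.36  2.05  1.78  0.36 -0.54]
1 0 130 [-0.7   0.33  1.99  1.58  0.33 -0.3 ]
12.7917 [-0.51116225  0.54902487 -0.12119797]
-35 [253.9 127.6]
0 [253.8 177.1]
40 [253.7 227.9]
110 [253.5 304.5]
```

View pics/w4.png

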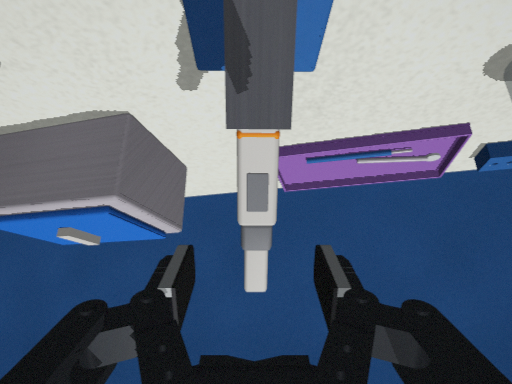

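The wand's face runs down the image at cols ≈258→256 from the ring (row 134) to the handle end (row 224). The socket rim at row 128 matches the prediction of 127.6. I measure the lateral offset and yaw, then grip.

Run:
```python
from h import *
import pickle;c=pickle.load(open("w4.pkl","rb"))
g=cv2.cvtColor(cv2.imread("pics/w4.png"),cv2.COLOR_BGR2GRAY).astype(float);hs=cv2.cvtColor(cv2.imread("pics/w4.png"),cv2.COLOR_BGR2HSV)
O=np.array([563,-277.3,139.3]);yw=-.255;w,t=wand(yw);lat=np.cross(w,t)
L=[]
for r in(150,165,200,210,260,275,285):
    m=np.where((hs[r,225:290,1]<60)&(g[r,225:290]>110))[0]+225; l,rr=m.min(),m.max()+1
    dep=18 if r<224 else 9
    v=[]
    for u in(l,rr):
        o,d=ray("wrist",(u-.5,r),c); p=o+d*(((O-dep*t)-o)@t)/(d@t)-O; v.append((p@lat,p@w))
    v=np.array(v);L.append((v[:,1].mean(),v[:,0].mean()));print(r,l,rr,v.round(1).tolist(),"width",np.ptp(v[:,0]).round(1),"mid",v[:,0].mean().round(2))
L=np.array(L);f=np.polyfit(L[:,0],L[:,1],1);print(f, "lat axis",lat.round(2))
```

```text
150 225 279 [[-20.4, -19.5], [17.1, -19.6]] width 37.5 mid -1.62
165 225 278 [[-20.7, -8.8], [16.7, -8.9]] width 37.4 mid -1.98
200 238 277 [[-11.9, 17.5], [16.7, 17.5]] width 28.6 mid 2.4
210 238 277 [[-12.0, 25.4], [16.9, 25.4]] width 28.9 mid 2.44
260 245 268 [[-7.5, 73.3], [11.4, 73.2]] width 18.8 mid 1.95
275 245 267 [[-7.6, 87.6], [10.8, 87.5]] width 18.3 mid 1.6
285 244 267 [[-8.5, 97.4], [10.9, 97.4]] width 19.4 mid 1.21
[ 0.02408374 -0.08271161] lat axis [0.25 0.97 0.  ]
```

```bash
cat >> h.py <<'E'
YW=-.262
_w,_t=wand(YW); O=np.array([563,-277.3,139.3])+2.4*np.cross(_w,_t)+4*_t
def st(t):
    s=get_state();print(t,round(s["time"],2),np.round(s["tcp_pos"],1),np.round(s["wrist_force"],1),round(s["finger_gap"],1),np.round(s["gripper_force"],1),np.round(s["joints"],2))
E
python3 - <<'E'
from h import *
set_gripper(85)
move_to(*wpose(O,YW,110,0,1));st("stand")
move_linear(wpose(O,YW,0,0,1)[0],rate=90);st("at")
set_gripper(20);pause(.1);st("grip")
if get_state()["finger_gap"]<27 or abs(get_state()["finger_gap"]-30)>5: raise SystemExit("grasp?")
for u in(15,50,85,120):
    move_linear(wpose(O,YW,0,u,1)[0],rate=50);st(u)
    if np.linalg.norm(get_state()["wrist_force"])>50: print("STUCK");break
E
```

```text
stand 15.94 [ 493.3 -256.2  200.4] [ 0.2 -0.4 -0.3] 84.7 0.0 [-0.93  0.24  2.34  1.9   0.52 -0.84]
at 17.32 [ 574.4 -277.9  129.9] [ 0.3 -0.2  0.1] 85.0 0.0 [-0.78  0.49  2.23  2.31  0.54 -1.17]
grip 17.96 [ 574.6 -278.   129.9] [-2.8  0.9  4.3] 29.3 60.8 [-0.78  0.49  2.23  2.31  0.54 -1.17]
15 18.41 [ 583.7 -280.2  140.9] [-4.2  1.1  1.2] 29.5 60.5 [-0.77  0.46  2.21  2.26  0.5  -1.1 ]
50 19.26 [ 606.  -286.3  168.3] [-2.   1.4  1.1] 29.7 60.5 [-0.74  0.41  2.14  2.11  0.42 -0.9 ]
85 20.11 [ 627.3 -292.   194.4] [-0.1  0.6 -2.1] 29.4 60.0 [-0.72  0.38  2.08  1.92  0.37 -0.67]
120 20.96 [ 648.8 -297.7  221.1] [-0.1 -0.3 -1.6] 29.3 60.0 [-0.69  0.35  2.01  1.68  0.33 -0.4 ]
```

```bash
cat >> h.py <<'E'
def level(p,tilt=0.,roll=0.):
    w,t=wand(YW,np.pi/2+tilt); T=np.c_[w,np.cross(t,w),t]
    return np.array(p),q(T)
E
python3 - <<'E'
from h import *
P,Q=level([600,-285,350]);print(np.round(solve_ik(P,Q),2))
move_to(P,Q);pause(.4);st("lvl")
im={n:capture(n) for n in("side","top","wrist")}
for n in im:cv2.imwrite(f"pics/{n}3.png",im[n])
w=wand(YW,np.pi/2)[0];G=P-[0,0,11]+[0,0,22]
z=[]
for n in("top","side"):
    c=calibration(n);E=np.array(c["extrinsics"]);K=np.array(c["intrinsics"]);p=K@(E[:3,:3].T@(P+[0,0,11]-E[:3,3]));u,v=(p[:2]/p[2]).astype(int);u=min(max(u,65),447);v=min(max(v,60),324);print(n,u-65,v-60)
    z.append(cv2.resize(im[n][v-60:v+60,u-65:u+65],None,fx=3,fy=3,interpolation=cv2.INTER_CUBIC))
cv2.imwrite("pics/c3.png",np.hstack(z))
E
```

```text
[-0.55  0.38  1.2   0.    1.56  1.29]
lvl 22.85 [ 599.9 -284.9  349.8] [-0.2 -0.  -2.6] 29.5 59.9 [-0.55  0.38  1.2   0.    1.56  1.29]
top 246 57
side 267 92
```

View pics/c3.png

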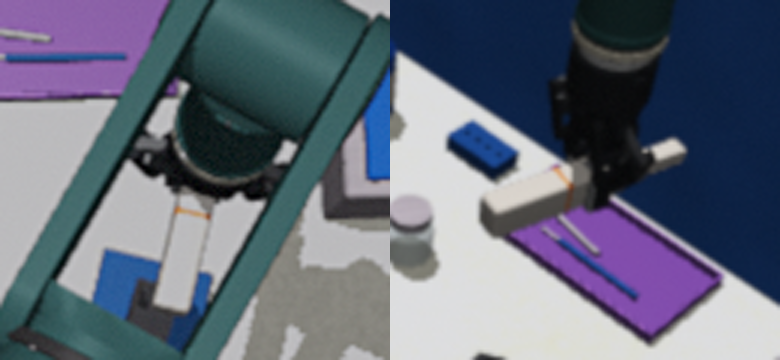

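View pics/wrist3.png

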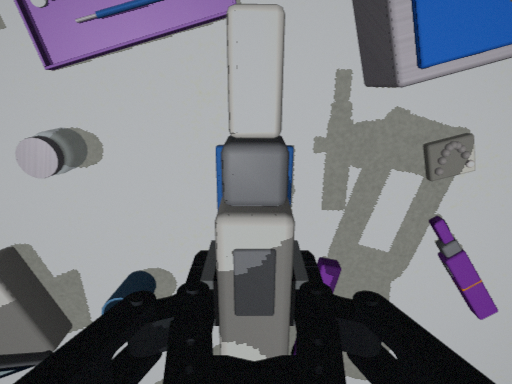

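The wand is held with its button panel up, so the window faces down, and it looks about level. One zoomed side crop to check the pitch.

Run:
```python
from h import *
im=cv2.imread("pics/side3.png");x0,y0=292,128
cv2.imwrite("pics/c4.png",cv2.resize(im[y0:y0+48,x0:x0+80],None,fx=10,fy=10,interpolation=cv2.INTER_CUBIC))
c=calibration("side");E=np.array(c["extrinsics"]);K=np.array(c["intrinsics"])
G=np.array([599.9,-284.9,360.8])
def pr(v):
    p=K@(E[:3,:3].T@(v-E[:3,3]));return ((p[:2]/p[2]-[x0-.5,y0-.5])*10).round(0).tolist()
for tl in(-.04,0,.04):
    w,t=wand(YW,np.pi/2+tl);l=np.cross(w,t)
    print(tl,"edges -15 bottom",pr(G-110*w-15*l+18*t),pr(G-20*w-15*l+18*t)," top right",pr(G-110*w-15*l-18*t),pr(G-20*w-15*l-18*t),"top left",pr(G-110*w+15*l-18*t),"tip top R,L, bot R",pr(G+110*w-10*l-9*t),pr(G+110*w+10*l-9*t),pr(G+110*w-10*l+9*t),"lat",l.round(1))
```

```text
-0.04 edges -15 bottom [97.0, 468.0] [371.0, 355.0]  top right [107.0, 377.0] [386.0, 263.0] top left [48.0, 307.0] tip top R,L, bot R [751.0, 122.0] [708.0, 80.0] [739.0, 168.0] lat [0.3 1.  0. ]
0 edges -15 bottom [97.0, 458.0] [369.0, 354.0]  top right [110.0, 365.0] [389.0, 261.0] top left [52.0, 295.0] tip top R,L, bot R [749.0, 133.0] [706.0, 91.0] [735.0, 180.0] lat [0.3 1.  0. ]
0.04 edges -15 bottom [96.0, 448.0] [367.0, 353.0]  top right [115.0, 352.0] [392.0, 258.0] top left [56.0, 282.0] tip top R,L, bot R [746.0, 144.0] [704.0, 103.0] [730.0, 191.0] lat [0.3 1.  0. ]
```

View pics/c4.png

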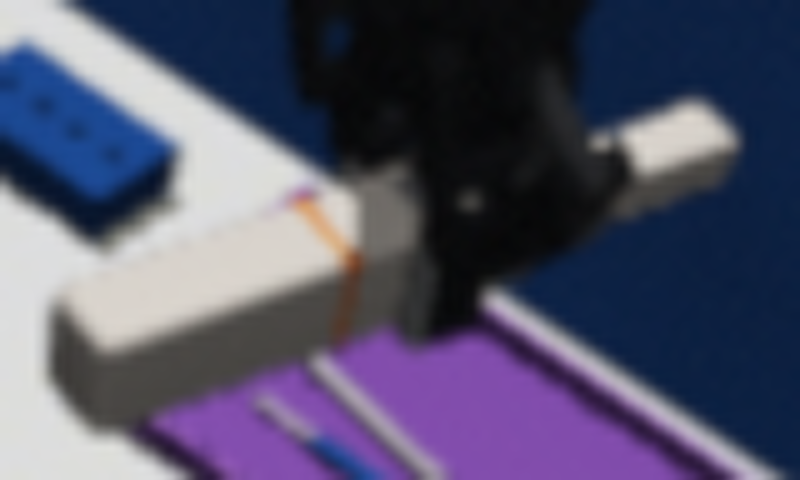

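The slopes put the wand about 0.01 rad tip-down, essentially level. I trim that, confirm the tab, cup and jar in the top view, and hand in.

Run:
```python
from h import *
P,Q=level([600,-285,350],-.012);move_linear(P,rate=30,attitude=Q);pause(.5);st("fin")
a,b=cv2.imread("pics/top0.png"),capture("top")
for n,(x,y) in dict(cup=(215,205),jar=(209,122)).items():
    A=a[y-14:y+14,x-14:x+14];r=cv2.matchTemplate(b[y-20:y+20,x-20:x+20],A,cv2.TM_CCOEFF_NORMED);print(n,cv2.minMaxLoc(r)[1::2])
print(blobs(b,(8,150,100),(22,255,255))[1])
c=calibration("top");E=np.array(c["extrinsics"]);K=np.array(c["intrinsics"])
for th in(.74,.785,.83):
    p=K@(E[:3,:3].T@(H+disp(th)@[207,0,6]-E[:3,3]));print(th,p[:2]/p[2])
```

```text
fin 23.75 [ 600. -285.  350.] [-0.5  0.4 -2.5] 29.4 59.9 [-0.55  0.38  1.21  0.    1.54  1.28]
cup (0.7632572054862976, (6, 6))
jar (0.9986377954483032, (6, 6))
[([111.4, 175.2], [105, 167, 14, 17, 145])]
0.74 [110.45318375 172.98402188]
0.785 [110.09015314 175.1040429 ]
0.83 [109.77083615 177.36243613]
```

```bash
python3 -c "
from station import *
print(hand_in())"
```

```text
the job is handed in; nothing more can be done
None
```

I handed the job in at about 24 s: the display measures 45 degrees (within about 1) and is released, the wand is held level (within about 1 degree) with its window down, roughly 36 cm up, and the cup and jar are where they were.

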